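Close and latch a wiring box

ROBOT

A 6-joint arm with a two-finger parallel gripper is mounted at the origin on the work surface. World frame = base frame: x ahead of the robot, y to its left, z up, the work surface at z = 0. Lengths are in mm, angles in rad, forces in N, time in s.
With the tool pointing down it reaches from about 350 to 975 mm from the base axis. Payload 7.1 kg.
Tool frame: the origin (TCP) lies midway between the tips of the shut fingers; the grasp point (between the pads) lies 19 mm behind it; z points along the fingers, y is the line along which they close (so a half turn about z gives the same grasp; the last joint's range is limited). The gripper opens to 88 mm and grips with 3 to 60 N. Pads are 20 mm wide; open, the fingers measure 115 mm over their backs; the gripper's body (75 mm by 178 mm) begins 61 mm behind the grasp point.
Start: joints at [-1.165, 0.423, 1.63, -0, 1.089, -0.019], TCP at [257.601, -569.426, 192.975] pointing down, gripper open.
Joint ranges: [-3, 3], [-0.9, 2.11], [0.09, 2.58], [-1.31, 4.45], [0.11, 2.69], [-2.54, 2.54]. Speed limits (rad/s): [2.39, 2.39, 3.01, 3.14, 3.14, 3.14].

INTERFACE

Orientations are given as a rotation vector (axis times angle).
In Python, from workcell import ctrl gives the robot as it stands.
- The arm moves only by the shell command python3 -m inch 'ROWS' [OPENING]. ROWS is JSON, a list of rows, each an object with "xyz": the shift along the tool's x, y, z in mm, a list of three; "rot": the turn, a rotation vector about the tool's x, y, z in rad, a list of three. In form: [{"xyz": [dx, dy, dz], "rot": [ax, ay, az]}, ...]. A call has 1 to 12 rows; each row is the pose to reach, as a shift and turn from the pose commanded when the call began, along the tool's axes at that moment; what a row does not reach only later rows make up. A row lasts 1/12 s, in which the tool goes at most 41.7 mm and 7.16 degrees, less where a joint would pass 70% of its speed; a pose out of reach is approached as far as the arm can. A call with a gripper value outside its range is refused whole. OPENING is the closure in counts, from 0 (fully open) to 255 (shut), set as the call begins (- or left out, the last holds). The fingers move at their own pace and stop on an object; the grip force is fixed at half the most. Time passes only in rows, so rows that repeat a pose let the fingers close. It gives the time, the measured TCP pose, the force, the opening and the grip force at its end, in the units of the state.
- ctrl.get_obs(): the state, without advancing time (a new reading comes with each control period).
- ctrl.get_image(name): name is "scene" or "top"; returns the picture (420x560x3 uint8, red, green, blue); there is no depth.
- ctrl.camera_model(name): a dict with "fx", "fy", "cx", "cy" (pixels), "position" and "attitude" of the camera in the world. Camera axes: x right, y up, looking along -z (the intrinsics and any distortion apply to the point x, -y, -z); pixel columns grow to the right and rows downward; lengths in mm; the calibration is good to about 2 mm. A picture is of the moment at which its call begins. camera_model takes no time and is no camera call.
- ctrl.close_job(): hands the job in; it is judged then, once.
The state is a dict: "t": time; "qpos": joint angles; "qvel": joint speeds; "joint_torque": joint torques, N m; "ee_pos": TCP position; "orientation": TCP orientation; "ft_force": force on the tool from outside, world axes, zero at the start; "moment": the same for the moment, N m; "width": finger opening in mm; "grasp_force": force on a finger pad.
Only numpy, scipy, OpenCV 4.12 (cv2) and the standard library are available. Lean on these libraries where they do the work, as an engineer would, in place of code of your own. Each camera call takes 0.05 s, during which the arm holds its last target. There are 200 camera calls.

TASK

The wiring box on the bench stands open. Lay its loose cover into the recess in the top so that it sits flat and fully home, with the cover's handle at the end away from the latch, then swing the latch round over the cover until it points straight in across it. Leave the screwdriver, the jar and the cup where they are.

Things in the scene. Friction and masses are not known exactly. Their poses are not given: they have to be found in the camera images.
- box: grey steel wiring box, fixed, 192 x 148 x 60 mm (x, y, z), open on top. Origin on the bench under the recess centre; z up; its -x end has a broad 33 mm rim that carries the latch, the other rims are 9 mm wide. The recess is 150 (x) x 130 (y) x 6 mm deep: a 16 mm wide ledge at height 54 mm runs round inside it; rim top at 60 mm.
- recess (a point): centre of the recess at ledge height, 54 mm above the bench; axes as the box. The middle of the cover's underside belongs here.
- cover: loose grey cover plate, 140 (x) x 120 (y) x 6 mm, 0.3 kg, first flat on the bench, handle up. Origin: centre of its underside, z up. 5 mm of play all round in the recess, top then level with the rim. Black handle bar across it at x = +25 mm: 70 mm along y, 14 wide (x), 21 to 36 mm above the underside, on two feet. Fitted, its x axis points as the box's; turned round, the handle blocks the latch.
- cover_handle (a point): middle of the top of the cover's handle bar, 36 mm above the cover's underside; axes as the cover
- latch_pivot (a point): the latch's pivot on the top of the box's broad rim, at x = -90 mm, y = 0, z = 60 mm of the box
- latch_post (a point): top centre of the round finger post near the latch's free end: 18 mm thick, 70 mm from the pivot, 69 to 95 mm above the bench. A flat steel strap, 24 mm wide, 82 mm long from the pivot, 62 to 69 mm above the bench (2 mm over a seated cover), joins it to the pivot.
- latch (a joint): angle of the latch about its upright pivot (rad), moving clockwise from above as it grows: 0 = strap along the rim, pointing to the box's +y, clear of the recess; 1.57 = straight in over the cover, pointing to the box's +x; stops at -0.5 and 1.65; stays where it is left, stiff by about 1 N at the post
- screwdriver: bystander: screwdriver, 190 mm long, lying on the bench; leave alone
- jar: bystander: glass jar with a steel cap, 70 mm across, 100 mm high; leave alone
- cup: bystander: white plastic cup, 80 mm across, 100 mm high; leave alone
Mind the look-alikes: they are no part of the job. Of the things that look like the cover, the largest one is meant.

How it is judged:
By the outcome, as a careful person would: the job done as asked, in the order asked, and still so for the second after the job is handed in, with the robot touching nothing.
It also fails if it takes over 48 s, if anything falls off the work surface, if the arm or the gripper's body presses on something with over 40 N, if the wrist force passes 120 N, or if a joint passes its speed limit or range.

## Working session

There is one attempt and no reset: what is moved stays moved. The work goes in short steps, Python scripts to look and compute and a shell command to move; the robot and the scene stay as the last step left them, time stands still between calls to the robot, and variables do not carry over. Pictures are saved under pics/ and viewed, at most 10 in all, crops included, and the job is handed in when it is done.

```bash
ls; mkdir -p pics
python3 - <<'E'
from workcell import ctrl
import cv2
for n in("scene","top"):
    cv2.imwrite(f"pics/{n}0.png",ctrl.get_image(n)[:,:,::-1]); print(n,ctrl.camera_model(n))
o=ctrl.get_obs();print(o["t"],o["ee_pos"],o["orientation"],o["width"])
E
```

```text
pics
scene {'fx': 384.2728097669686, 'fy': 384.2728097669686, 'cx': 280.1259712612564, 'cy': 208.6889641664362, 'position': array([1228.44321274,  -48.15557287, 1108.21117531]), 'attitude': array([0.4334345 , 0.40729563, 1.47155628])}
top {'fx': 451.67482200525455, 'fy': 451.67482200525455, 'cx': 280.12972213330823, 'cy': 213.81353681058897, 'position': array([ 407.40093778,   -4.93007387, 1206.65244749]), 'attitude': array([ 0.152733  , -0.15178114, -1.55711793])}
0.1 [ 257.39439011 -568.93767449  192.24888487] [-3.06965536e+00 -6.61969972e-01  4.23689420e-04] 88.12642983718307
```

View pics/top0.png

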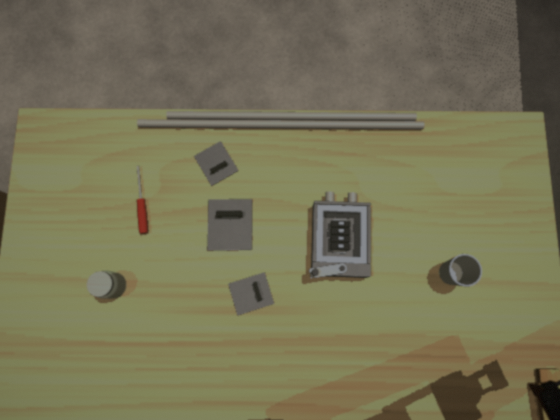

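View pics/scene0.png

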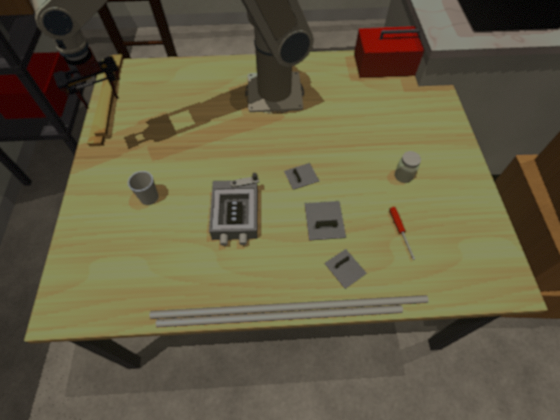

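The top view shows the real cover (largest) at about (230,224), with its handle at the upper, +x end. The box is at (341,240), with the latch at its lower end (pivot about (343,269), post about (315,272)) pointing to +y. The scene view agrees. Next I'll measure these.

```bash
cat > h.py <<'E'
import numpy as np, cv2
from scipy.spatial.transform import Rotation as R
from workcell import ctrl
def cast(n,uv,z):
    m=ctrl.camera_model(n); uv=np.atleast_2d(uv).astype(float)
    d=np.c_[(uv[:,0]-m["cx"])/m["fx"],-(uv[:,1]-m["cy"])/m["fy"],-np.ones(len(uv))]
    d=R.from_rotvec(m["attitude"]).apply(d); p=np.array(m["position"])
    return p+d*((z-p[2])/d[:,2])[:,None]
def proj(n,P):
    m=ctrl.camera_model(n); c=R.from_rotvec(m["attitude"]).inv().apply(np.atleast_2d(P)-m["position"])
    return np.c_[m["cx"]+m["fx"]*c[:,0]/-c[:,2],m["cy"]-m["fy"]*c[:,1]/-c[:,2]]
E
python3 - <<'E'
from h import *
for n,pts in(("top",{"cover":(230,224),"box":(341,240)}),("scene",{"cover":(325,221),"box":(236,210)})):
    im=cv2.imread(f"pics/{n}0.png"); hsv=cv2.cvtColor(im,cv2.COLOR_BGR2HSV)
    m=(hsv[:,:,1]<70).astype(np.uint8)
    cs,_=cv2.findContours(m,cv2.RETR_EXTERNAL,cv2.CHAIN_APPROX_NONE)
    for k,p in pts.items():
        for c in cs:
            if cv2.contourArea(c)>300 and cv2.pointPolygonTest(c,p,False)>=0:
                z=6 if k=="cover" else 60
                w=cast(n,c[:,0],z)[:,:2].astype(np.float32); print(n,k,cv2.boundingRect(c),cv2.minAreaRect(w))
    if n=="top":
        for nm,v0,v1,u0,u1 in(("handle",195,250,205,256),):
            b=(hsv[v0:v1,u0:u1,2]<45).astype(np.uint8); cc=cv2.connectedComponentsWithStats(b); 
            i=1+np.argmax(cc[2][1:,4]); ys,xs=np.where(cc[1]==i); w=cast(n,np.c_[xs+u0,ys+v0],36)[:,:2].astype(np.float32); print(nm,cc[2][i],cv2.minAreaRect(w),w.mean(0))
im=cv2.imread("pics/top0.png")[185:295,195:385]; im=cv2.convertScaleAbs(im,alpha=1.6)
cv2.imwrite("pics/crop0.png",cv2.resize(im,None,fx=4,fy=4,interpolation=cv2.INTER_CUBIC))
E
```

```text
top cover (177, 198, 130, 57) ((610.0499877929688, 100.32547760009766), (153.007568359375, 346.98931884765625), 0.47747212648391724)
top box (309, 190, 62, 89) ((581.6758422851562, -157.1669921875), (154.01571655273438, 230.05523681640625), 88.27794647216797)
handle [ 11  17  26   6 130] ((634.5806884765625, 132.97122192382812), (13.451622009277344, 65.96969604492188), 0.4785643517971039) [635.52545 133.29092]
scene cover (304, 201, 42, 39) ((617.2405395507812, 134.85833740234375), (143.0443878173828, 121.2107925415039), 1.1434401273727417)
scene box (209, 173, 50, 72) ((585.07861328125, -155.70596313476562), (152.6828155517578, 263.5897216796875), 88.61492156982422)
```

View pics/crop0.png

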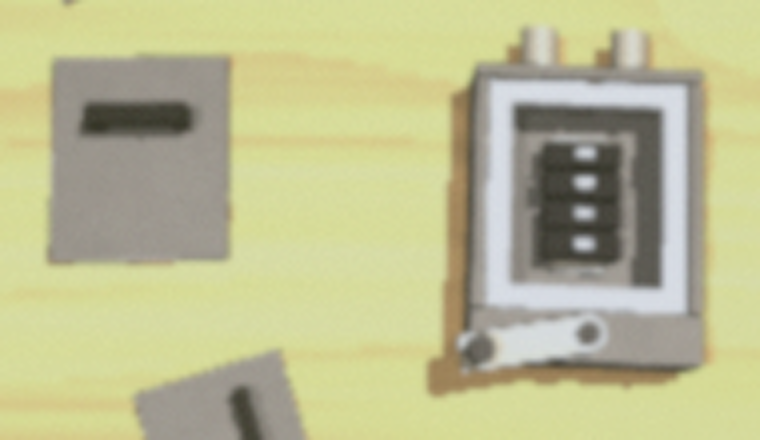

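The crop shows the cover at crop (50–230, 57–262), handle up. It also shows the box with its white ledge at (475–690, 78–312), the pivot at (588,333) and the post top at (479,348).

Run:
```python
from h import *
im=cv2.imread("pics/top0.png"); hsv=cv2.cvtColor(im,cv2.COLOR_BGR2HSV)
cr=lambda U,V:(195+(U+.5)/4-.5,185+(V+.5)/4-.5)
c4=cast("top",[cr(53,58),cr(231,56),cr(228,260),cr(49,263)],6)[:,:2]
print("cover hand",c4.round(1).tolist(),c4.mean(0),np.linalg.norm(np.diff(c4,axis=0),axis=1))
# ledge edges: fit lines on blue-excess/bright mask
w=((hsv[:,:,2]>118)&(im[:,:,0]>im[:,:,2]))
sub=w[200:268,308:376]; print(sub.sum())
ys,xs=np.where(sub); ys+=200; xs+=308
def fit(pts,z,ax):
    p=cast("top",pts,z)[:,:2]
    q=np.polyfit(p[:,1-ax],p[:,ax],1); r=p[:,ax]-np.polyval(q,p[:,1-ax]); k=abs(r)<2.5
    return np.polyfit(p[k,1-ax],p[k,ax],1)
L=[(xs[ys==v].min()-.5,v) for v in range(212,255)]; Rr=[(xs[ys==v].max()+.5,v) for v in range(212,255)]
T=[(u,ys[xs==u].min()-.5) for u in range(322,362)]; B=[(u,ys[xs==u].max()+.5) for u in range(322,362)]
l=fit(L,60,1);r=fit(Rr,54,1);t=fit(T,54,0);b=fit(B,60,0); print(l,r,t,b)
x0,y0=585,-155
print("left y",np.polyval(l,x0),"right y",np.polyval(r,x0),"top x",np.polyval(t,y0),"bot x",np.polyval(b,y0))
print("pivot",cast("top",cr(588,333),72),"post",cast("top",cr(479,348),95))
o=cast("top",[cr(478,65),cr(703,73),cr(703,366),cr(466,357)],60);print("outer",o.round(1).tolist(),o.mean(0))
print("scene crop of latch")
im=cv2.imread("pics/scene0.png")[165:250,195:365]; cv2.imwrite("pics/crop1.png",cv2.resize(cv2.convertScaleAbs(im,alpha=1.6),None,fx=4.5,fy=4.5,interpolation=cv2.INTER_CUBIC))
```

```text
cover hand [[682.6, 194.1], [685.0, 72.8], [545.5, 72.0], [542.5, 191.3]] [613.89956837 132.56671334] [121.31737375 139.57007181 119.32074801]
1058
[-3.35593775e-02 -7.81265794e+01] [-2.81434920e-02 -2.07414478e+02] [2.59021586e-02 6.61502402e+02] [-1.72627628e-01  4.74571829e+02]
left y -97.75881522074464 right y -223.8784206736577 top x 657.4875670169013 bot x 501.3291112258024
pivot [[ 493.95186649 -158.26784005   72.        ]] post [[482.5044999 -88.3217974  95.       ]]
outer [[667.9, -91.5, 60.0], [663.8, -237.7, 60.0], [474.8, -231.9, 60.0], [479.2, -82.7, 60.0]] [ 571.40048624 -160.94067255   60.        ]
scene crop of latch
```

View pics/crop1.png

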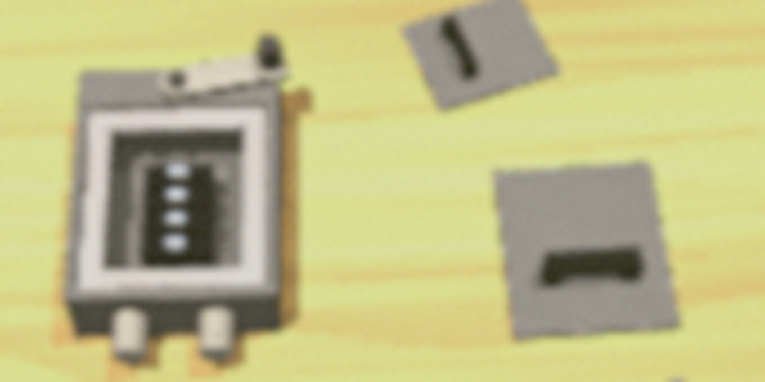

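The scene crop agrees: latch post behind its pivot, cover clear of everything, handle bar on the box-far side.

```bash
cat >> h.py <<'E'
def plan(xyz,tooly_deg):
    "tool-frame shift and rz from the measured pose to a tool-down pose at xyz with tool y at heading (deg)"
    o=ctrl.get_obs(); M=R.from_rotvec(o["orientation"]); y=np.radians(tooly_deg)
    T=R.from_matrix(np.c_[[np.sin(y),-np.cos(y),0],[np.cos(y),np.sin(y),0],[0,0,-1]])
    d=M.inv().apply(np.array(xyz)-o["ee_pos"]); rv=(M.inv()*T).as_rotvec()
    print("t",round(o["t"],2),"pos",o["ee_pos"].round(1),"shift",d.round(1),"rot",rv.round(3),"F",o["ft_force"].round(1),"w",round(o["width"],1))
E
python3 - <<'E'
from h import *
cr=lambda U,V:(195+(U+.5)/4.5-.5,165+(V+.5)/4.5-.5)
f=lambda l,z:cast("scene",[cr(*p) for p in l],z)[:,:2]
c=f([(495,171),(650,163),(680,326),(517,339)],6);print("cover",c.round(1).tolist(),c.mean(0))
b=f([(88,112),(275,108)],54);print("ledge back",b.round(1).tolist())
b=f([(268,290),(73,297)],60);print("rim front",b.round(1).tolist())
b=f([(80,73),(280,302-12),(68,302)],60);print("outer rim",b.round(1).tolist())
print("pivot",f([(177,78)],72),"post",f([(269,42)],95))
plan([640,133,100],0.9)
E
```

```text
cover [[548.7, 76.0], [548.5, 193.1], [685.9, 195.5], [689.3, 78.6]] [618.09526686 135.81684031]
ledge back [[509.9, -222.6], [514.5, -85.6]]
rim front [[668.5, -94.2], [666.0, -227.4]]
outer rim [[478.9, -228.5], [669.0, -86.0], [669.7, -230.7]]
pivot [[ 496.10958052 -155.65226846]] post [[484.54580772 -86.97716796]]Traceback (most recent call last):
  File "<stdin>", line 9, in <module>
  File "h.py", line 15, in plan
    T=R.from_matrix(np.c_[[np.sin(y),-np.cos(y),0],[np.cos(y),np.sin(y),0],[0,0,-1]])
  File "scipy/spatial/transform/_rotation.pyx", line 1143, in scipy.spatial.transform._rotation.Rotation.from_matrix
ValueError: Non-positive determinant (left-handed or null coordinate frame) in rotation matrix 0: [[ 0.01570732  0.99987663  0.        ]
 [-0.99987663  0.01570732  0.        ]
 [ 0.          0.         -1.        ]].
```

```bash
sed -i 's/\[np.sin(y),-np.cos(y),0\]/[-np.sin(y),np.cos(y),0]/' h.py; python3 -c "
from h import *
plan([640,134,110],1)"
```

```text
t 0.1 pos [ 257.4 -568.9  192.2] shift [ 638.3 -482.7   82.9] rot [-1.000e-03 -1.000e-03 -1.163e+00] F [-0.1  0.2 -0. ] w 88.1
```

```bash
python3 -m inch '[{"xyz":[638,-483,0],"rot":[0,0,-1.163]},{"xyz":[638,-483,0],"rot":[0,0,-1.163]},{"xyz":[638,-483,0],"rot":[0,0,-1.163]},{"xyz":[638,-483,0],"rot":[0,0,-1.163]},{"xyz":[638,-483,0],"rot":[0,0,-1.163]},{"xyz":[638,-483,0],"rot":[0,0,-1.163]},{"xyz":[638,-483,0],"rot":[0,0,-1.163]},{"xyz":[638,-483,0],"rot":[0,0,-1.163]},{"xyz":[638,-483,0],"rot":[0,0,-1.163]},{"xyz":[638,-483,0],"rot":[0,0,-1.163]},{"xyz":[638,-483,0],"rot":[0,0,-1.163]},{"xyz":[638,-483,0],"rot":[0,0,-1.163]}]' 0; python3 -c "
from h import *
plan([640,134,80],1)"
```

```text
t: 1.1
ee_pos: [496.8, -128.1, 192.9]
orientation: [-2.202, -2.24, 0.0]
ft_force: [1.3, -0.7, 0.0]
width: 87.8
grasp_force: 0.0
t 1.1 pos [ 496.8 -128.1  192.9] shift [259.6 147.7 112.9] rot [-0. -0. -0.] F [ 1.3 -0.7  0. ] w 87.8
```

```bash
python3 -m inch '[{"xyz":[130,74,0],"rot":[0,0,0]},{"xyz":[130,74,0],"rot":[0,0,0]},{"xyz":[130,74,0],"rot":[0,0,0]},{"xyz":[130,74,0],"rot":[0,0,0]},{"xyz":[260,148,70],"rot":[0,0,0]},{"xyz":[260,148,113],"rot":[0,0,0]},{"xyz":[260,148,113],"rot":[0,0,0]},{"xyz":[260,148,113],"rot":[0,0,0]},{"xyz":[260,148,113],"rot":[0,0,0]},{"xyz":[260,148,113],"rot":[0,0,0]},{"xyz":[260,148,113],"rot":[0,0,0]},{"xyz":[260,148,113],"rot":[0,0,0]}]'; python3 -c "
from h import *
cv2.imwrite('pics/s1.png',cv2.convertScaleAbs(cv2.resize(ctrl.get_image('scene')[150:290,220:400,::-1],None,fx=4,fy=4,interpolation=cv2.INTER_CUBIC),alpha=1.6))
plan([640,134,12],1)"
```

```text
t: 2.1
ee_pos: [639.8, 131.7, 80.4]
orientation: [2.203, 2.24, -0.001]
ft_force: [0.6, -0.0, -0.8]
width: 87.6
grasp_force: 0.0
t 2.15 pos [640.1 131.4  81. ] shift [ 2.6 -0.1 69. ] rot [ 0.001  0.    -0.001] F [-0.4 -0.1 -0. ] w 87.6
```

View pics/s1.png

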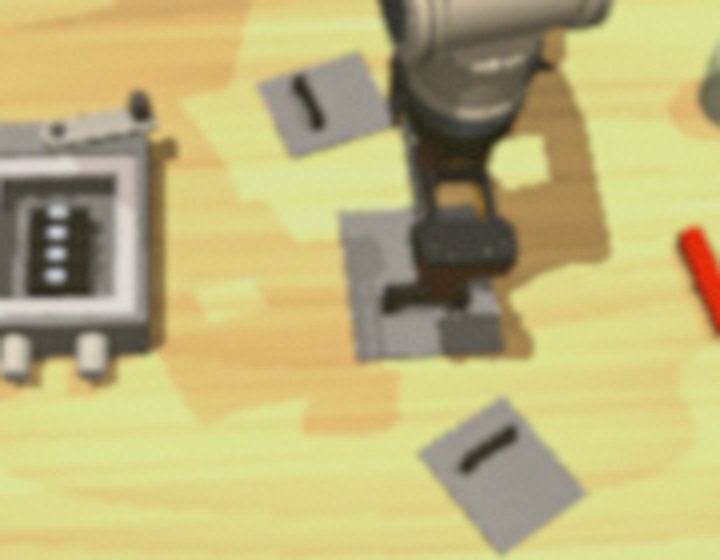

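The gripper straddles the handle: the bar is at crop (385–465, 295), and the near finger is in front of it. I'll descend and grip.

```bash
python3 -m inch '[{"xyz":[2.5,0,25],"rot":[0,0,0]},{"xyz":[2.5,0,45],"rot":[0,0,0]},{"xyz":[2.5,0,58],"rot":[0,0,0]},{"xyz":[2.5,0,65],"rot":[0,0,0]},{"xyz":[2.5,0,68],"rot":[0,0,0]},{"xyz":[2.5,0,68],"rot":[0,0,0]}]' && python3 -m inch '[{"xyz":[0,0,0],"rot":[0,0,0]},{"xyz":[0,0,0],"rot":[0,0,0]},{"xyz":[0,0,0],"rot":[0,0,0]},{"xyz":[0,0,0],"rot":[0,0,0]},{"xyz":[0,0,0],"rot":[0,0,0]},{"xyz":[0,0,0],"rot":[0,0,0]},{"xyz":[0,0,0],"rot":[0,0,0]},{"xyz":[0,0,0],"rot":[0,0,0]},{"xyz":[0,0,0],"rot":[0,0,0]},{"xyz":[0,0,0],"rot":[0,0,0]},{"xyz":[0,0,0],"rot":[0,0,0]},{"xyz":[0,0,0],"rot":[0,0,0]}]' 255
```

```text
t: 2.65
ee_pos: [640.0, 134.4, 12.2]
orientation: [2.203, 2.24, 0.0]
ft_force: [0.1, -0.7, 0.8]
width: 88.2
grasp_force: 0.0
t: 3.65
ee_pos: [639.9, 134.8, 12.0]
orientation: [-2.202, -2.24, 0.0]
ft_force: [-0.1, -0.3, -0.7]
width: 11.0
grasp_force: 0.0
```

```bash
python3 -m inch '[{"xyz":[0,0,0],"rot":[0,0,0]},{"xyz":[0,0,0],"rot":[0,0,0]},{"xyz":[0,0,0],"rot":[0,0,0]},{"xyz":[0,0,0],"rot":[0,0,0]}]'; python3 -c "
from h import *
a=ctrl.get_image('scene')[150:290,220:400,::-1];b=ctrl.get_image('top')[150:290,170:310,::-1]
cv2.imwrite('pics/s2.png',cv2.convertScaleAbs(cv2.resize(np.hstack([a,b]),None,fx=2.5,fy=2.5,interpolation=cv2.INTER_CUBIC),alpha=1.8))"
```

```text
t: 3.98
ee_pos: [640.0, 134.8, 12.0]
orientation: [2.202, 2.24, 0.0]
ft_force: [0.1, -0.2, -0.4]
width: 0.6
grasp_force: 0.0
```

View pics/s2.png

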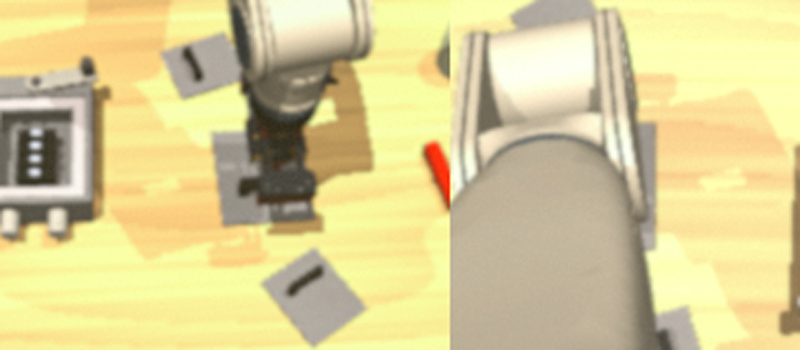

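The fingers shut to 0.6 mm with no grip. In the scene view the gripper sits right of the bar, toward +y. I'll compare where the fingers appear with where the reported TCP projects.

```bash
python3 -c "
from h import *
o=ctrl.get_obs()
print(o['ee_pos'],o['orientation'],o['qpos'])
p=o['ee_pos']
for dz in(0,19,60,80,150): print(dz,proj('scene',p+[0,0,dz]))
print('handle ends',proj('scene',[[640,99,36],[640,169,36],[640,134,0]]))
a=ctrl.get_image('scene')[195:270,290:370,::-1]
cv2.imwrite('pics/s3.png',cv2.convertScaleAbs(cv2.resize(a,None,fx=8,fy=8,interpolation=cv2.INTER_CUBIC),alpha=2.2))"
```

```text
[639.9338946  134.81106956  11.9612094 ] [-2.20249926e+00 -2.24015562e+00  2.67649451e-05] [1.89415181e-01 6.94611645e-01 1.64799465e+00 4.20702231e-05
 7.99027890e-01 1.72434058e-01]
0 [[325.34854051 224.55814814]]
19 [[325.95109954 221.71594469]]
60 [[327.30725515 215.3191106 ]]
80 [[327.9981276  212.06034261]]
150 [[330.58285277 199.8684835 ]]
handle ends [[314.95501346 221.54574044]
 [336.7526278  220.41661032]
 [324.73323447 226.3402996 ]]
```

View pics/s3.png

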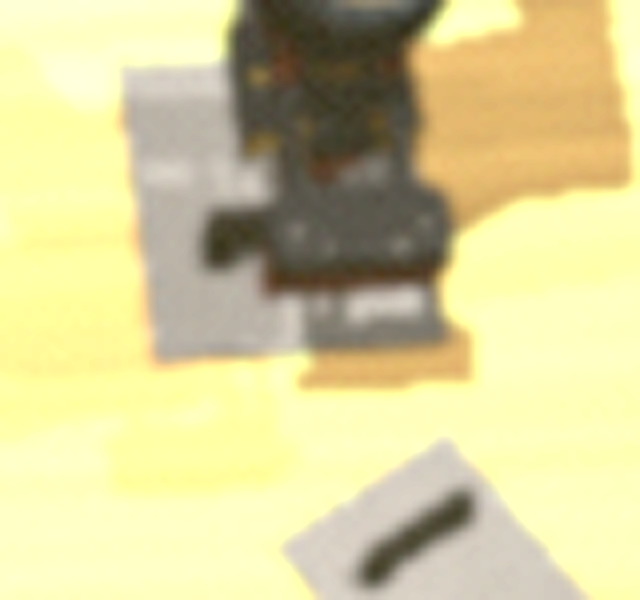

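```bash
python3 -c "
from h import *
p=np.array([640,134.8,12])
for q in([89,37,80],[89,-37,80],[89,37,110],[89,-37,110],[57,0,20],[-89,37,80],[-89,-37,80]): print(q,proj('scene',p+q), (proj('scene',p+q)-[290,195])*8)
print(R.from_rotvec(ctrl.get_obs()['orientation']).as_matrix().round(3))"
python3 -m inch '[{"xyz":[0,0,0],"rot":[0,0,0]},{"xyz":[0,0,0],"rot":[0,0,0]},{"xyz":[0,0,0],"rot":[0,0,0]},{"xyz":[0,0,0],"rot":[0,0,0]},{"xyz":[0,0,0],"rot":[0,0,0]},{"xyz":[0,0,0],"rot":[0,0,0]},{"xyz":[0,0,0],"rot":[0,0,0]},{"xyz":[0,0,0],"rot":[0,0,0]},{"xyz":[0,0,0],"rot":[0,0,0]},{"xyz":[0,0,0],"rot":[0,0,0]},{"xyz":[0,0,0],"rot":[0,0,0]},{"xyz":[0,0,0],"rot":[0,0,0]}]' 0
```

```text
[89, 37, 80] [[344.17737244 237.36602495]] [[433.41897953 338.92819957]]
[89, -37, 80] [[319.24093801 238.69311798]] [[233.9275041  349.54494382]]
[89, 37, 110] [[345.67066652 232.67898724]] [[445.36533217 301.43189795]]
[89, -37, 110] [[320.157851  234.0271345]] [[241.26280802 312.21707599]]
[57, 0, 20] [[328.18428613 237.49272483]] [[305.47428906 339.94179862]]
[-89, 37, 80] [[336.08633582 187.48828914]] [[368.69068656 -60.09368689]]
[-89, -37, 80] [[312.99845869 188.62202233]] [[183.98766948 -51.02382138]]
[[-0.017  1.     0.   ]
 [ 1.     0.017  0.   ]
 [ 0.     0.    -1.   ]]
t: 5.13
ee_pos: [640.0, 134.8, 12.0]
orientation: [2.202, 2.24, 0.0]
ft_force: [-1.6, 0.3, 0.2]
width: 76.9
grasp_force: 0.0
```

Run:
```python
from h import *
M=R.from_rotvec([-3.06965536,-.66196997,0]); t=np.array([257.5,-569.2,192.7])
pts=M.apply([[0,0,0],[0,44,0],[0,-44,0],[0,89,-80],[0,-89,-80],[37,0,-80],[-37,0,-80]])+t
out=[]
for n,(u0,v0,u1,v1) in(("scene",(40,20,140,120)),("top",(480,340,560,420))):
    P=proj(n,pts);print(n,P.round(1).tolist())
    a=cv2.convertScaleAbs(cv2.imread(f"pics/{n}0.png")[v0:v1,u0:u1],alpha=2); k=400/(u1-u0)
    a=cv2.resize(a,(400,400),interpolation=cv2.INTER_CUBIC)
    for i,q in enumerate(P):
        q=((q-[u0,v0]+.5)*k).astype(int); cv2.circle(a,tuple(map(int,q)),3,[(0,0,255),(0,255,0),(0,255,0),(255,0,0),(255,0,0),(255,0,255),(255,0,255)][i],-1)
    out.append(a)
cv2.imwrite("pics/s4.png",np.hstack(out))
```

```text
scene [[104.8, 107.7], [91.4, 112.2], [117.9, 103.2], [65.7, 98.1], [122.7, 79.6], [97.7, 96.1], [91.8, 81.5]]
top [[543.5, 376.3], [561.3, 367.6], [525.6, 385.1], [605.7, 363.7], [527.4, 402.3], [557.2, 364.8], [576.7, 401.1]]
```

View pics/s4.png

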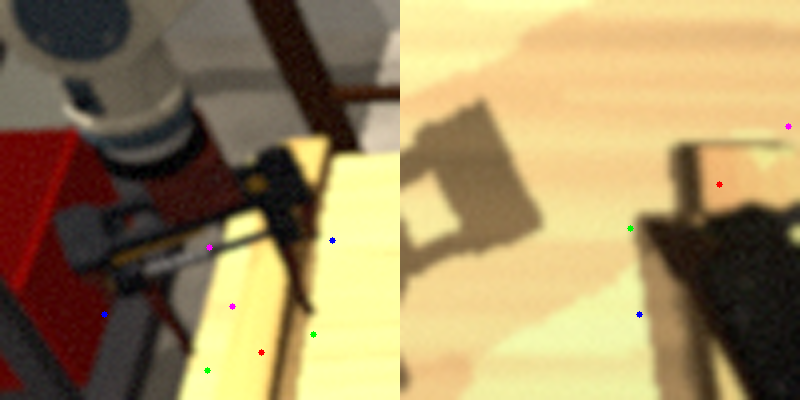

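The overlay of the start pose shows the real fingertips about 20 mm higher than the reported TCP. That explains closing above the bar. I'll feel downward for the plate in small steps to find the height error.

```bash
python3 -m inch '[{"xyz":[0,0,2],"rot":[0,0,0]},{"xyz":[0,0,4],"rot":[0,0,0]},{"xyz":[0,0,4],"rot":[0,0,0]}]' 0; for i in 1 2 3; do python3 -m inch '[{"xyz":[0,0,1],"rot":[0,0,0]},{"xyz":[0,0,1.5],"rot":[0,0,0]}]' | egrep 'ee_pos|force'; done
```

```text
t: 5.38
ee_pos: [639.6, 134.8, 7.5]
orientation: [-2.202, -2.24, 0.001]
ft_force: [-0.2, 0.4, 0.9]
width: 87.3
grasp_force: 0.0
ee_pos: [639.9, 134.8, 6.3]
ft_force: [-0.3, -0.1, 0.1]
grasp_force: 0.0
ee_pos: [639.9, 134.8, 4.8]
ft_force: [0.2, -0.5, -0.7]
grasp_force: 0.0
ee_pos: [639.9, 134.8, 3.4]
ft_force: [0.1, 0.0, -0.5]
grasp_force: 0.0
```

```bash
for i in 1 2 3 4 5; do python3 -m inch '[{"xyz":[0,0,1],"rot":[0,0,0]},{"xyz":[0,0,2],"rot":[0,0,0]}]' | egrep 'ee_pos|ft_force'; done
```

```text
ee_pos: [640.0, 134.8, 1.4]
ft_force: [-0.1, -1.4, -0.5]
ee_pos: [639.9, 134.8, -0.6]
ft_force: [-0.0, -1.0, -0.6]
ee_pos: [640.0, 134.8, -2.6]
ft_force: [0.4, 0.2, 0.4]
ee_pos: [640.0, 134.8, -4.6]
ft_force: [0.0, 0.9, -1.3]
ee_pos: [640.0, 134.8, -6.6]
ft_force: [0.1, -0.4, -1.6]
```

```bash
for i in 1 2 3 4 5; do python3 -m inch '[{"xyz":[0,0,1],"rot":[0,0,0]},{"xyz":[0,0,2],"rot":[0,0,0]}]' | egrep 'ee_pos|ft_force'; done
```

```text
ee_pos: [639.9, 134.8, -8.6]
ft_force: [-0.2, -0.5, -0.5]
ee_pos: [640.0, 134.8, -10.6]
ft_force: [-0.0, -0.3, 0.2]
ee_pos: [640.0, 134.8, -12.6]
ft_force: [1.0, -0.5, -0.0]
ee_pos: [640.0, 134.8, -14.6]
ft_force: [0.2, 0.8, -1.0]
ee_pos: [640.0, 134.8, -16.6]
ft_force: [0.3, 0.2, 0.4]
```

No contact yet. The miss means the shut tips read at least 24 mm low, so closing here keeps them above the plate. Closing now.

```bash
for i in 1 2; do python3 -m inch '[{"xyz":[0,0,0],"rot":[0,0,0]},{"xyz":[0,0,0],"rot":[0,0,0]},{"xyz":[0,0,0],"rot":[0,0,0]},{"xyz":[0,0,0],"rot":[0,0,0]},{"xyz":[0,0,0],"rot":[0,0,0]},{"xyz":[0,0,0],"rot":[0,0,0]},{"xyz":[0,0,0],"rot":[0,0,0]},{"xyz":[0,0,0],"rot":[0,0,0]}]' 255; done
```

```text
t: 8.22
ee_pos: [640.0, 134.8, -16.5]
orientation: [2.202, 2.24, 0.0]
ft_force: [0.4, 0.8, -0.4]
width: 38.2
grasp_force: 0.0
t: 8.88
ee_pos: [640.0, 134.8, -16.5]
orientation: [2.202, 2.24, 0.0]
ft_force: [-0.4, -0.2, -1.0]
width: 13.8
grasp_force: 30.0
```

Gripped at 13.8 mm with 30 N. To seat the fingers deeper and learn the height error, I'll open a little and feel down to the plate.

```bash
python3 -m inch '[{"xyz":[0,0,0],"rot":[0,0,0]},{"xyz":[0,0,0],"rot":[0,0,0]},{"xyz":[0,0,0],"rot":[0,0,0]},{"xyz":[0,0,0],"rot":[0,0,0]}]' 190 | egrep 'wid|ft'; for i in 1 2 3 4 5; do python3 -m inch '[{"xyz":[0,0,1],"rot":[0,0,0]},{"xyz":[0,0,2],"rot":[0,0,0]}]' | egrep 'ee_pos|ft_force|wid'; done
```

```text
ft_force: [-0.7, 0.2, 0.1]
width: 22.6
ee_pos: [640.0, 134.9, -18.5]
ft_force: [-0.4, -0.9, -0.2]
width: 22.5
ee_pos: [639.9, 134.8, -20.7]
ft_force: [0.8, 0.3, 0.2]
width: 22.5
ee_pos: [639.9, 134.8, -22.7]
ft_force: [0.3, 0.1, -0.3]
width: 22.3
ee_pos: [640.0, 134.8, -23.4]
ft_force: [-6.2, -1.6, 21.6]
width: 22.6
ee_pos: [640.0, 134.8, -23.5]
ft_force: [-12.2, -2.0, 36.9]
width: 22.3
```

Contact with the plate comes at a reading of -23, where the tips are at z = 6, so the true tip height is the reading plus 29 mm. I'll back off 5 mm, grip and lift.

```bash
python3 -m inch '[{"xyz":[0,0,-5],"rot":[0,0,0]},{"xyz":[0,0,-5],"rot":[0,0,0]}]' | egrep 'ee_pos|ft'; python3 -m inch '[{"xyz":[0,0,0],"rot":[0,0,0]},{"xyz":[0,0,0],"rot":[0,0,0]},{"xyz":[0,0,0],"rot":[0,0,0]},{"xyz":[0,0,0],"rot":[0,0,0]},{"xyz":[0,0,0],"rot":[0,0,0]}]' 255 |egrep 'wid|gra|ft|ee'; python3 -m inch '[{"xyz":[0,0,-10],"rot":[0,0,0]},{"xyz":[0,0,-30],"rot":[0,0,0]},{"xyz":[0,0,-55],"rot":[0,0,0]},{"xyz":[0,0,-80],"rot":[0,0,0]},{"xyz":[0,0,-105],"rot":[0,0,0]},{"xyz":[0,0,-125],"rot":[0,0,0]},{"xyz":[0,0,-130],"rot":[0,0,0]},{"xyz":[0,0,-130],"rot":[0,0,0]}]'
```

```text
ee_pos: [640.8, 135.0, -20.3]
ft_force: [-0.4, -0.2, 0.7]
ee_pos: [639.9, 134.8, -21.8]
ft_force: [0.5, 0.3, 1.6]
width: 13.8
grasp_force: 30.0
t: 11.3
ee_pos: [640.8, 135.0, 110.1]
orientation: [2.201, 2.239, 0.004]
ft_force: [-0.3, -0.4, -3.9]
width: 13.7
grasp_force: 30.0
```

The cover is lifted and held. Next I'll carry it over the recess, staying high first.

```bash
python3 -m inch '[{"xyz":[-20,-3,0],"rot":[0,0,0]},{"xyz":[-50,-6,0],"rot":[0,0,0]},{"xyz":[-85,-10,0],"rot":[0,0,0]},{"xyz":[-120,-14,0],"rot":[0,0,0.01]},{"xyz":[-155,-18,0],"rot":[0,0,0.02]},{"xyz":[-190,-23,0],"rot":[0,0,0.03]},{"xyz":[-225,-27,0],"rot":[0,0,0.04]},{"xyz":[-255,-31,0],"rot":[0,0,0.045]},{"xyz":[-280,-34,0],"rot":[0,0,0.045]},{"xyz":[-294,-35.5,10],"rot":[0,0,0.045]},{"xyz":[-294,-35.5,35],"rot":[0,0,0.045]},{"xyz":[-294,-35.5,50],"rot":[0,0,0.045]}]' && python3 -m inch '[{"xyz":[0,0,0],"rot":[0,0,0]},{"xyz":[0,0,0],"rot":[0,0,0]},{"xyz":[0,0,0],"rot":[0,0,0]}]' ; python3 -c "
from h import *
ims=[]
for n,(v0,v1,u0,u1) in {'scene':(150,250,190,290),'top':(180,280,290,390)}.items():
    im=ctrl.get_image(n)[:,:,::-1]; cv2.imwrite(f'pics/{n}5.png',im); ims.append(cv2.convertScaleAbs(cv2.resize(im[v0:v1,u0:u1],(400,400),interpolation=cv2.INTER_CUBIC),alpha=1.8))
cv2.imwrite('pics/s5.png',np.hstack(ims))"
```

```text
t: 12.3
ee_pos: [607.6, -160.2, 55.1]
orientation: [-2.252, -2.186, 0.002]
ft_force: [0.3, 0.9, -3.9]
width: 13.9
grasp_force: 30.0
t: 12.55
ee_pos: [609.5, -159.2, 58.1]
orientation: [-2.251, -2.19, 0.0]
ft_force: [0.3, -1.0, -3.5]
width: 13.7
grasp_force: 30.0
```

View pics/s5.png

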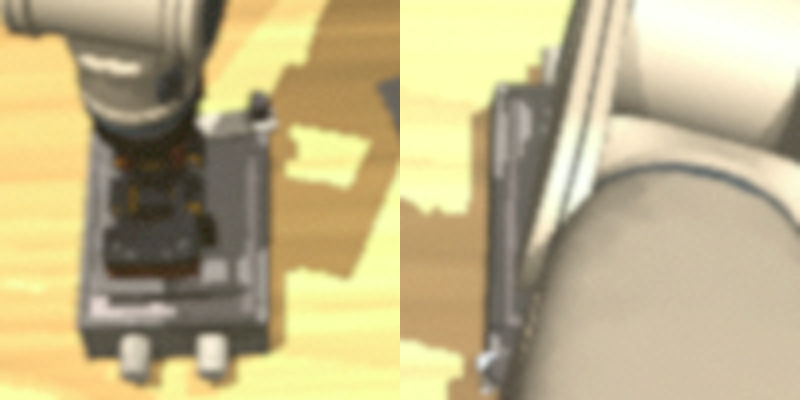

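The scene panel shows the cover held level over the recess. A strip of white ledge is visible along its front edge (crop row ~300) and its right edge (col ~250). I'll measure those edges by intensity profile.

Run:
```python
from h import *
g=cv2.cvtColor(cv2.imread("pics/scene5.png"),cv2.COLOR_BGR2GRAY); g0=cv2.cvtColor(cv2.imread("pics/scene0.png"),cv2.COLOR_BGR2GRAY)
for u in(246,247,248): print("col",u,"v215..240",g[215:240,u].tolist())
print("empty col 247",g0[215:240,247].tolist())
for v in(195,200,205): print("row",v,"u238..264",g[v,238:264].tolist())
print("empty row 200",g0[200,238:264].tolist())
for v in(195,200,205,215): print("row",v,"u206..224",g[v,206:224].tolist())
print("empty row",g0[200,206:224].tolist())
r=R.from_euler("z",-.03); c=np.array([585,-159.7,0])
for nm,P in(("cover@86",[[70,60,86],[70,-60,86],[-70,60,86],[-70,-60,86]]),("ledge",[[75,65,54],[75,-65,54],[-75,65,54],[-75,-65,54]]),("rim",[[75,65,60],[75,-65,60]]),("seated",[[70,60,60],[70,-60,60],[-70,60,60]])):
    print(nm,proj("scene",r.apply(P)+c).round(1).tolist())
```

```text
col 246 v215..240 [72, 78, 81, 80, 77, 65, 55, 50, 48, 53, 60, 63, 63, 62, 56, 51, 42, 38, 48, 67, 78, 82, 82, 82, 82]
col 247 v215..240 [61, 62, 64, 63, 62, 58, 53, 50, 47, 53, 59, 63, 62, 62, 57, 52, 43, 39, 42, 47, 53, 54, 54, 54, 61]
col 248 v215..240 [59, 60, 60, 61, 60, 56, 53, 49, 49, 57, 62, 63, 62, 62, 57, 50, 43, 40, 40, 40, 44, 45, 43, 46, 61]
empty col 247 [84, 85, 85, 86, 85, 85, 85, 85, 94, 113, 130, 133, 130, 114, 95, 77, 57, 46, 47, 53, 56, 55, 55, 55, 60]
row 195 u238..264 [27, 30, 36, 45, 53, 56, 56, 55, 55, 55, 56, 54, 56, 62, 71, 70, 60, 55, 52, 61, 79, 89, 91, 92, 94, 96]
row 200 u238..264 [39, 40, 38, 45, 54, 56, 55, 54, 56, 55, 56, 55, 56, 63, 70, 69, 59, 53, 51, 60, 78, 87, 90, 88, 90, 88]
row 205 u238..264 [35, 28, 25, 25, 27, 36, 48, 54, 55, 56, 56, 56, 55, 61, 69, 69, 58, 53, 52, 62, 81, 90, 92, 91, 91, 91]
empty row 200 [71, 76, 76, 75, 77, 80, 78, 79, 77, 81, 96, 117, 129, 133, 130, 120, 102, 90, 78, 68, 76, 86, 95, 112, 128, 133]
row 195 u206..224 [124, 124, 124, 124, 118, 104, 87, 76, 76, 83, 78, 61, 45, 39, 35, 34, 29, 27]
row 200 u206..224 [127, 128, 126, 125, 115, 97, 82, 71, 68, 77, 71, 52, 37, 36, 33, 35, 38, 39]
row 205 u206..224 [130, 129, 129, 128, 116, 96, 78, 70, 71, 79, 78, 71, 59, 43, 34, 34, 34, 31]
row 215 u206..224 [127, 127, 124, 114, 95, 80, 69, 68, 72, 63, 44, 33, 33, 34, 33, 35, 36, 35]
empty row [133, 133, 133, 127, 115, 101, 90, 87, 105, 126, 133, 130, 116, 86, 56, 45, 45, 49]
cover@86 [[251.1, 221.8], [211.5, 222.8], [251.5, 183.8], [214.2, 184.7]]
ledge [[253.3, 228.1], [211.4, 229.2], [253.6, 188.1], [214.2, 189.0]]
rim [[253.2, 227.2], [211.1, 228.3]]
seated [[251.6, 225.8], [212.8, 226.8], [252.0, 188.4]]
```

In the scene view the cover's y is right to about 1 mm. Its front edge is roughly 9 mm short of where it should be in x, consistent with the cover being dragged when gripped. I'll confirm in the top view.

Run:
```python
from h import *
g=cv2.cvtColor(cv2.imread("pics/top5.png"),cv2.COLOR_BGR2GRAY); g0=cv2.cvtColor(cv2.imread("pics/top0.png"),cv2.COLOR_BGR2GRAY)
for u in(317,319,321,323,325): print("col",u,"v198..225",g[198:225,u].tolist())
print("empty 321",g0[198:225,321].tolist())
for v in(220,230,240,250): print("row",v,"u308..326",g[v,308:326].tolist())
print("empty 230",g0[230,308:326].tolist())
r=R.from_euler("z",-.03); c=np.array([583.2,-161,0])
for nm,P in(("cover@86",[[70,60,86],[70,-60,86],[-70,60,86]]),("ledge54",[[75,65,54],[-75,65,54]]),("rim",[[75,65,60],[-75,65,60]]),("cover@86 -9",[[61,60,86],[-79,60,86]])):
    print(nm,proj("top",r.apply(P)+c).round(1).tolist())
```

```text
col 317 v198..225 [138, 132, 110, 82, 67, 59, 58, 66, 67, 70, 73, 75, 75, 75, 74, 75, 74, 75, 75, 74, 75, 76, 72, 69, 69, 69, 70]
col 319 v198..225 [137, 131, 108, 77, 61, 57, 63, 76, 82, 84, 83, 84, 83, 84, 84, 85, 84, 82, 79, 79, 78, 71, 67, 64, 62, 63, 64]
col 321 v198..225 [119, 115, 95, 72, 62, 60, 61, 68, 80, 92, 96, 98, 99, 98, 100, 96, 88, 75, 67, 67, 65, 61, 60, 59, 58, 58, 57]
col 323 v198..225 [86, 84, 76, 66, 60, 58, 57, 61, 61, 64, 66, 66, 67, 66, 66, 66, 63, 60, 60, 58, 57, 58, 57, 58, 56, 56, 55]
col 325 v198..225 [84, 81, 74, 62, 60, 58, 59, 60, 59, 61, 60, 58, 60, 65, 67, 61, 58, 56, 54, 53, 52, 52, 50, 51, 51, 50, 53]
empty 321 [114, 109, 99, 94, 94, 85, 87, 116, 134, 138, 138, 138, 136, 134, 133, 134, 134, 134, 134, 135, 136, 134, 135, 135, 135, 134, 135]
row 220 u308..326 [93, 85, 82, 73, 61, 71, 88, 88, 76, 72, 73, 67, 61, 60, 58, 57, 55, 50]
row 230 u308..326 [97, 93, 91, 77, 55, 48, 56, 59, 67, 77, 72, 61, 57, 56, 55, 52, 61, 95]
row 240 u308..326 [89, 90, 86, 73, 53, 51, 56, 61, 71, 81, 76, 63, 53, 58, 83, 108, 116, 110]
row 250 u308..326 [93, 92, 85, 69, 51, 52, 56, 58, 68, 73, 67, 59, 59, 61, 63, 59, 53, 53]
empty 230 [93, 88, 87, 74, 59, 69, 88, 96, 110, 127, 136, 137, 137, 134, 121, 99, 86, 83]
cover@86 [[319.5, 203.6], [366.8, 205.4], [318.3, 258.7]]
ledge54 [[316.6, 204.3], [315.2, 261.8]]
rim [[316.8, 203.8], [315.4, 261.6]]
cover@86 -9 [[319.4, 207.1], [318.2, 262.3]]
```

The top view also shows the cover about 6 mm short in x, with y right. I'll shift +7 mm in x and lower it.

```bash
python3 -m inch '[{"xyz":[0,4,0],"rot":[0,0,0]},{"xyz":[0,7,0],"rot":[0,0,0]},{"xyz":[0,7,6],"rot":[0,0,0]},{"xyz":[0,7,12],"rot":[0,0,0]},{"xyz":[0,7,16],"rot":[0,0,0]},{"xyz":[0,7,18],"rot":[0,0,0]},{"xyz":[0,7,18],"rot":[0,0,0]}]' | egrep 'ee|ft'; for i in 1 2 3 4; do python3 -m inch '[{"xyz":[0,0,1],"rot":[0,0,0]},{"xyz":[0,0,2],"rot":[0,0,0]}]' | egrep 'ee_pos|ft_force'; done
```

```text
ee_pos: [615.7, -159.8, 39.4]
ft_force: [0.2, -0.1, -3.7]
ee_pos: [616.5, -160.0, 38.5]
ft_force: [0.7, 0.7, -4.8]
ee_pos: [616.2, -160.0, 37.3]
ft_force: [-7.1, 0.6, 8.1]
ee_pos: [615.5, -160.0, 35.9]
ft_force: [-11.9, 1.6, 21.6]
ee_pos: [615.5, -160.0, 35.7]
ft_force: [-17.7, 3.2, 35.9]
```

Run:
```python
from h import *
o=ctrl.get_obs(); print(o["moment"].round(2),o["ft_force"].round(1),o["orientation"].round(3),o["t"])
for n in("scene","top"): cv2.imwrite(f"pics/{n}6.png",ctrl.get_image(n)[:,:,::-1])
g=cv2.cvtColor(cv2.imread("pics/scene6.png"),cv2.COLOR_BGR2GRAY)
for u in(243,245,246,247,248,250): print("col",u,"v215..236",g[215:236,u].tolist())
for v in(195,200,205,210,215,220): print("row",v,"u240..262",g[v,240:262].tolist())
for v in(180,185,190): print("row",v,"u204..260",g[v,204:260].tolist())
for u in(213,214,215,216,217): print("col",u,"v215..236",g[215:236,u].tolist())
g=cv2.cvtColor(cv2.imread("pics/top6.png"),cv2.COLOR_BGR2GRAY)
for u in(319,321,323,325): print("col",u,"v198..216",g[198:216,u].tolist())
for v in(215,220,230,240,250,256): print("row",v,"u310..324",g[v,310:324].tolist())
```

```text
[0.44 2.49 0.  ] [-17.7   3.2  35.9] [-2.251e+00 -2.189e+00  2.000e-03] 13.9
col 243 v215..236 [27, 31, 42, 50, 60, 73, 87, 92, 94, 93, 82, 66, 54, 48, 53, 51, 45, 43, 57, 71, 79]
col 245 v215..236 [53, 52, 53, 55, 64, 81, 90, 91, 91, 86, 71, 58, 51, 49, 52, 52, 46, 40, 49, 64, 72]
col 246 v215..236 [56, 54, 56, 54, 61, 72, 79, 80, 80, 76, 65, 55, 52, 50, 52, 50, 42, 41, 44, 54, 60]
col 247 v215..236 [54, 54, 55, 55, 56, 60, 62, 64, 63, 61, 58, 54, 50, 50, 51, 49, 44, 40, 42, 43, 46]
col 248 v215..236 [56, 56, 54, 53, 56, 58, 60, 59, 60, 59, 57, 54, 52, 49, 51, 51, 44, 40, 41, 41, 39]
col 250 v215..236 [56, 59, 61, 64, 75, 86, 90, 90, 90, 88, 79, 66, 54, 52, 54, 50, 42, 41, 42, 41, 41]
row 195 u240..262 [38, 40, 48, 52, 56, 54, 55, 54, 55, 54, 54, 55, 60, 61, 58, 54, 51, 61, 79, 89, 97, 116]
row 200 u240..262 [37, 47, 54, 57, 55, 55, 55, 55, 55, 54, 54, 56, 61, 61, 57, 53, 51, 61, 78, 87, 89, 88]
row 205 u240..262 [37, 43, 51, 54, 55, 55, 55, 55, 56, 55, 55, 57, 57, 59, 54, 54, 52, 61, 79, 90, 92, 92]
row 210 u240..262 [30, 28, 27, 34, 45, 52, 55, 55, 55, 55, 56, 56, 59, 58, 53, 52, 
[... 1634 characters left out ...]
114, 94, 71, 58, 57, 64, 78, 92, 96, 97, 97, 98, 99, 97, 88, 72, 62]
col 323 v198..216 [85, 84, 77, 65, 57, 58, 58, 61, 63, 65, 65, 66, 66, 66, 66, 60, 59, 57]
col 325 v198..216 [78, 73, 65, 59, 56, 58, 59, 58, 57, 57, 57, 56, 56, 55, 55, 51, 51, 51]
row 215 u310..324 [88, 79, 63, 69, 88, 96, 96, 92, 94, 91, 72, 62, 59, 57]
row 220 u310..324 [82, 72, 59, 67, 84, 86, 83, 80, 69, 62, 59, 58, 57, 55]
row 230 u310..324 [89, 77, 54, 48, 54, 59, 65, 67, 62, 58, 57, 54, 52, 68]
row 240 u310..324 [85, 72, 50, 50, 55, 59, 66, 70, 60, 51, 56, 70, 78, 77]
row 250 u310..324 [85, 66, 51, 52, 57, 57, 65, 69, 59, 56, 55, 53, 53, 61]
row 256 u310..324 [76, 58, 52, 54, 58, 58, 66, 72, 65, 55, 52, 53, 59, 60]
```

Contact is at rim height, so an end edge is caught. The cover's front edge still shows more gap than it should while y has clearance on both sides, so the -x edge is on the broad rim. I'll raise it, shift +4.5 mm and try again.

```bash
python3 -m inch '[{"xyz":[0,0,-5],"rot":[0,0,0]},{"xyz":[0,0,-10],"rot":[0,0,0]},{"xyz":[0,4.5,-10],"rot":[0,0,0]},{"xyz":[0,4.5,-8],"rot":[0,0,0]},{"xyz":[0,4.5,-6],"rot":[0,0,0]}]' | egrep 'ee|ft'; for i in 1 2 3; do python3 -m inch '[{"xyz":[0,0,1],"rot":[0,0,0]},{"xyz":[0,0,2],"rot":[0,0,0]}]' | egrep 'ee_pos|ft_force'; done; python3 -c "
from h import *
print(ctrl.get_obs()['moment'].round(2))"
```

```text
ee_pos: [621.4, -160.1, 38.1]
ft_force: [-0.6, -0.7, -4.4]
ee_pos: [620.2, -159.9, 36.0]
ft_force: [-5.9, 1.3, 9.3]
ee_pos: [620.3, -159.9, 35.9]
ft_force: [-11.9, 2.7, 25.3]
ee_pos: [620.3, -159.9, 35.8]
ft_force: [-16.9, 5.3, 40.4]
[ 0.66  2.46 -0.03]
```

```bash
python3 -m inch '[{"xyz":[0,0,-4],"rot":[0,0,0]},{"xyz":[0,0,-4],"rot":[0,0,0]}]' | egrep 'ee|ft'; for i in 1 2 3 4; do python3 -m inch '[{"xyz":[0,1,0],"rot":[0,0,0]},{"xyz":[0,2,0],"rot":[0,0,0]}]' | egrep 'ee_pos|ft_force'; done
python3 - <<'E'
from h import *
cv2.imwrite("pics/scene7.png",ctrl.get_image("scene")[:,:,::-1]); g=cv2.cvtColor(cv2.imread("pics/scene7.png"),cv2.COLOR_BGR2GRAY)
for u in(217,243,245,247,250): print("col",u,"v218..234",g[218:234,u].tolist())
for v in(200,210): print("row",v,"u246..258",g[v,246:258].tolist())
E
```

```text
ee_pos: [621.5, -160.2, 37.3]
ft_force: [1.0, -0.2, -4.4]
ee_pos: [622.0, -160.0, 36.1]
ft_force: [-6.6, -0.7, 5.5]
ee_pos: [623.9, -160.1, 36.2]
ft_force: [-6.7, 0.5, 5.5]
ee_pos: [625.8, -160.2, 36.3]
ft_force: [-6.7, 0.4, 7.9]
ee_pos: [627.7, -160.3, 36.4]
ft_force: [-8.0, 0.7, 8.0]
col 217 v218..234 [39, 38, 40, 41, 41, 41, 42, 36, 39, 49, 63, 74, 82, 82, 65, 47]
col 243 v218..234 [28, 31, 40, 50, 60, 74, 88, 92, 95, 94, 89, 73, 56, 44, 43, 51]
col 245 v218..234 [52, 51, 53, 55, 60, 75, 87, 91, 91, 91, 86, 72, 56, 49, 43, 44]
col 247 v218..234 [56, 55, 55, 55, 54, 57, 61, 62, 63, 63, 62, 58, 54, 47, 42, 40]
col 250 v218..234 [56, 58, 60, 62, 69, 83, 90, 92, 91, 92, 87, 74, 61, 49, 43, 39]
row 200 u246..258 [54, 55, 54, 54, 56, 57, 61, 62, 56, 52, 52, 61]
row 210 u246..258 [55, 56, 55, 55, 56, 57, 59, 58, 54, 52, 50, 61]
```

Run:
```python
from h import *
o=ctrl.get_obs(); print(o["t"],o["moment"].round(2),o["ft_force"].round(1),R.from_rotvec(o["orientation"]).as_matrix().round(3).tolist())
a=cv2.imread("pics/scene7.png")[170:240,200:270]; b=cv2.imread("pics/scene6.png")[170:240,200:270]
cv2.imwrite("pics/s7.png",np.hstack([cv2.convertScaleAbs(cv2.resize(i,(400,400),interpolation=cv2.INTER_CUBIC),alpha=2) for i in(b,a)]))
```

```text
15.8 [-0.02  0.81 -0.02] [-7.7  0.3  7.1] [[0.028, 1.0, -0.003], [1.0, -0.028, 0.0], [0.0, -0.003, -1.0]]
```

View pics/s7.png

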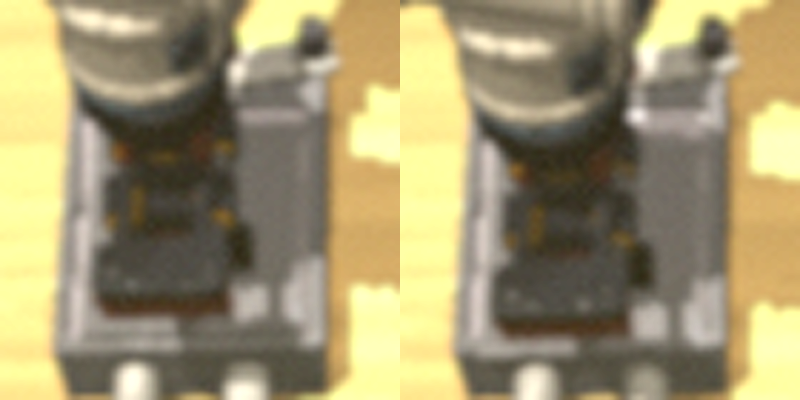

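Looking at both panels together, the cover's back edge (panel row ~125, v≈192) is too far forward and its front edge overlies the +x rim. What I had taken for the front edge was a light patch. The original hover position was the centred one, so I'll raise, go back 19.5 mm and lower.

```bash
python3 -m inch '[{"xyz":[0,0,-4],"rot":[0,0,0]},{"xyz":[0,0,-8],"rot":[0,0,0]},{"xyz":[0,-7,-8],"rot":[0,0,0]},{"xyz":[0,-14,-8],"rot":[0,0,0]},{"xyz":[0,-19.5,-8],"rot":[0,0,0]},{"xyz":[0,-19.5,-6],"rot":[0,0,0]},{"xyz":[0,-19.5,-4],"rot":[0,0,0]}]' | egrep 'ee|ft'; for i in 1 2 3 4; do python3 -m inch '[{"xyz":[0,0,1],"rot":[0,0,0]},{"xyz":[0,0,2],"rot":[0,0,0]}]' | egrep 'ee_pos|ft_force'; done
```

```text
ee_pos: [608.9, -159.7, 40.3]
ft_force: [0.1, -0.3, -3.1]
ee_pos: [609.6, -159.8, 38.2]
ft_force: [-0.3, -0.2, -4.0]
ee_pos: [609.7, -159.8, 36.3]
ft_force: [1.0, 0.6, -4.6]
ee_pos: [609.8, -159.7, 34.5]
ft_force: [0.6, 0.4, -2.4]
ee_pos: [610.2, -159.9, 32.8]
ft_force: [1.5, 0.8, -0.3]
```

It has passed rim height and is going in. I'll continue down to the ledge.

```bash
for i in 1 2 3; do python3 -m inch '[{"xyz":[0,0,1],"rot":[0,0,0]},{"xyz":[0,0,1.5],"rot":[0,0,0]}]' | egrep 'ee_pos|ft_force'; done
```

```text
ee_pos: [610.4, -159.9, 31.7]
ft_force: [0.5, 1.2, 7.3]
ee_pos: [610.4, -159.9, 31.7]
ft_force: [-4.9, 1.4, 20.1]
ee_pos: [610.4, -159.9, 31.6]
ft_force: [-8.7, 3.3, 33.1]
```

```bash
python3 -m inch '[{"xyz":[0,0,-3],"rot":[0,0,0]},{"xyz":[0,0,-4],"rot":[0,0,0]}]' | egrep 'ee|ft'; python3 -m inch '[{"xyz":[0,0,0],"rot":[0,0,0]},{"xyz":[0,0,0],"rot":[0,0,0]},{"xyz":[0,0,0],"rot":[0,0,0]},{"xyz":[0,0,0],"rot":[0,0,0]}]' 180; for i in 1 2 3 4; do python3 -m inch '[{"xyz":[0,0,1],"rot":[0,0,0]},{"xyz":[0,0,2],"rot":[0,0,0]}]' | egrep 'ee_pos|ft_force'; done
```

```text
ee_pos: [609.4, -159.8, 32.6]
ft_force: [-0.7, -0.7, -4.6]
t: 18.05
ee_pos: [609.3, -159.7, 31.6]
orientation: [-2.252, -2.19, 0.0]
ft_force: [0.3, 0.1, 0.1]
width: 25.8
grasp_force: 0.0
ee_pos: [609.6, -159.8, 30.6]
ft_force: [-4.8, 0.5, 17.0]
ee_pos: [609.5, -159.8, 30.5]
ft_force: [-10.8, 2.8, 34.4]
ee_pos: [609.6, -159.8, 30.4]
ft_force: [-17.0, 4.1, 49.5]
ee_pos: [609.7, -159.8, 30.3]
ft_force: [-21.9, 5.9, 66.0]
```

Released. The fingertips now stop on the plate about 6 mm lower than they did on the rim, so the cover is seated. Next I'll rise clear and head for the latch post.

```bash
python3 -m inch '[{"xyz":[0,0,-8],"rot":[0,0,0]},{"xyz":[0,0,-20],"rot":[0,0,0]},{"xyz":[0,0,-45],"rot":[0,0,0]},{"xyz":[0,0,-75],"rot":[0,0,0]},{"xyz":[0,0,-100],"rot":[0,0,0]},{"xyz":[0,0,-110],"rot":[0,0,0]},{"xyz":[0,0,-110],"rot":[0,0,0]}]' 150; python3 -c "
from h import *
plan([482.5,-87.5,130],9.4)"
```

```text
t: 19.3
ee_pos: [611.3, -160.3, 136.6]
orientation: [2.249, 2.187, 0.004]
ft_force: [0.3, 0.4, 0.2]
width: 36.4
grasp_force: 0.0
t 19.3 pos [ 611.3 -160.3  136.6] shift [  69.1 -130.8    5.9] rot [ 0.005  0.002 -0.192] F [0.3 0.4 0.2] w 36.4
```

```bash
python3 -m inch '[{"xyz":[15,-30,0],"rot":[0,0,-0.05]},{"xyz":[35,-65,0],"rot":[0,0,-0.1]},{"xyz":[55,-100,0],"rot":[0,0,-0.15]},{"xyz":[68.7,-129,0],"rot":[0,0,-0.192]},{"xyz":[68.7,-129,0],"rot":[0,0,-0.192]},{"xyz":[68.7,-129,0],"rot":[0,0,-0.192]}]' 100
python3 - <<'E'
from h import *
plan([482.5,-87.5,47],9.4)
cv2.imwrite("pics/scene8.png",ctrl.get_image("scene")[:,:,::-1]); g=cv2.cvtColor(cv2.imread("pics/scene8.png"),cv2.COLOR_BGR2GRAY)
for u in(218,225,232,240,247): print("col",u,"v184..234",g[184:234,u].tolist())
for v in(195,205,210,222): print("row",v,"u205..260",g[v,205:260].tolist())
E
```

```text
t: 19.8
ee_pos: [480.5, -86.7, 132.7]
orientation: [-2.03, -2.395, 0.002]
ft_force: [0.2, -0.5, -0.2]
width: 53.5
grasp_force: 0.0
t 19.8 pos [480.5 -86.7 132.7] shift [-1.2  2.1 85.7] rot [-0.003 -0.001  0.   ] F [ 0.2 -0.5 -0.2] w 53.5
col 218 v184..234 [83, 83, 83, 81, 74, 74, 78, 81, 81, 81, 81, 81, 81, 82, 81, 80, 81, 83, 88, 93, 94, 94, 93, 94, 94, 94, 94, 94, 93, 95, 94, 94, 94, 93, 93, 92, 92, 92, 93, 94, 94, 93, 87, 91, 111, 110, 94, 72, 51, 45]
col 225 v184..234 [82, 82, 81, 78, 74, 78, 82, 82, 81, 82, 81, 81, 82, 82, 82, 82, 82, 83, 85, 89, 93, 96, 97, 89, 64, 39, 31, 31, 27, 26, 30, 37, 59, 83, 93, 93, 94, 93, 93, 93, 93, 92, 86, 83, 95, 97, 89, 66, 50, 64]
col 232 v184..234 [90, 89, 77, 71, 65, 69, 78, 81, 82, 82, 82, 82, 81, 81, 81, 81, 81, 80, 82, 82, 82, 82, 82, 76, 56, 36, 31, 30, 27, 33, 45, 63, 80, 89, 93, 93, 92, 93, 94, 93, 95, 95, 92, 82, 87, 94, 90, 69, 49, 45]
col 240 v184..234 [107, 87, 77, 74, 70, 80, 82, 81, 80, 80, 81, 81, 81, 84, 89, 90, 86, 83, 80, 82, 81, 82, 78, 67, 48, 33, 31, 26, 27, 33, 46, 65, 81, 90, 93, 92, 93, 92, 93, 93, 94, 92, 87, 89, 95, 95,
[... 526 characters left out ...]
8, 118, 102, 87, 82, 92, 100, 98, 94, 94, 94, 94, 94, 95, 95, 96, 96, 94, 91, 89, 84, 83, 82, 82, 83, 82, 82, 81, 82, 82, 82, 82, 81, 81, 82, 81, 81, 81, 83, 82, 85, 87, 87, 85, 83, 88, 88, 77, 68, 79, 89]
row 210 u205..260 [123, 123, 123, 123, 117, 105, 93, 88, 101, 113, 104, 94, 92, 94, 95, 90, 77, 51, 33, 31, 31, 31, 31, 32, 32, 31, 31, 31, 31, 30, 32, 33, 31, 32, 31, 31, 28, 32, 40, 64, 84, 91, 93, 93, 93, 94, 94, 94, 92, 92, 89, 76, 66, 76, 83]
row 222 u205..260 [135, 134, 129, 118, 103, 90, 88, 104, 120, 112, 98, 93, 93, 93, 92, 92, 92, 92, 94, 93, 93, 94, 94, 95, 94, 94, 94, 94, 94, 93, 94, 94, 94, 93, 93, 93, 94, 93, 92, 92, 92, 93, 92, 93, 93, 94, 93, 88, 84, 87, 87, 77, 74, 83, 88]
```

The profiles show the cover nested in the recess, with ledge visible at the front (v 227–229) and on both sides. Now I'll lower the open fingers around the post.

```bash
python3 -m inch '[{"xyz":[0,1,20],"rot":[0,0,0]},{"xyz":[0,1,45],"rot":[0,0,0]},{"xyz":[0,1,65],"rot":[0,0,0]},{"xyz":[0,1,78],"rot":[0,0,0]},{"xyz":[0,1,85],"rot":[0,0,0]},{"xyz":[0,1,85],"rot":[0,0,0]}]' 60; python3 -m inch '[{"xyz":[0,0,0],"rot":[0,0,0]},{"xyz":[0,0,0],"rot":[0,0,0]},{"xyz":[0,0,0],"rot":[0,0,0]},{"xyz":[0,0,0],"rot":[0,0,0]},{"xyz":[0,0,0],"rot":[0,0,0]},{"xyz":[0,0,0],"rot":[0,0,0]},{"xyz":[0,0,0],"rot":[0,0,0]},{"xyz":[0,0,0],"rot":[0,0,0]},{"xyz":[0,0,0],"rot":[0,0,0]},{"xyz":[0,0,0],"rot":[0,0,0]}]' 255
```

```text
t: 20.35
ee_pos: [483.4, -87.6, 47.0]
orientation: [-2.031, -2.393, 0.002]
ft_force: [-0.1, 0.1, -0.7]
width: 67.1
grasp_force: 0.0
t: 21.18
ee_pos: [483.4, -87.2, 49.1]
orientation: [-2.032, -2.396, -0.0]
ft_force: [-0.8, 0.7, 2.8]
width: 17.4
grasp_force: 30.0
```

The post is gripped: width 17.4 mm, 70 mm from the estimated pivot, as it should be. I'll loosen to a cage and swing it round the arc by 1.76 rad, in two halves.

```bash
python3 -m inch '[{"xyz":[0,0,0],"rot":[0,0,0]},{"xyz":[0,0,0],"rot":[0,0,0]},{"xyz":[-0.4,7.7,0],"rot":[0,0,0.11]},{"xyz":[-1.7,15.3,0],"rot":[0,0,0.22]},{"xyz":[-3.8,22.7,0],"rot":[0,0,0.33]},{"xyz":[-6.7,29.8,0],"rot":[0,0,0.44]},{"xyz":[-10.3,36.6,0],"rot":[0,0,0.55]},{"xyz":[-14.7,42.9,0],"rot":[0,0,0.66]},{"xyz":[-19.7,48.7,0],"rot":[0,0,0.77]},{"xyz":[-25.4,53.9,0],"rot":[0,0,0.88]},{"xyz":[-25.4,53.9,0],"rot":[0,0,0.88]}]' 195; python3 -c "
from h import *
p=np.array([494.5,-156.5]);d=ctrl.get_obs()['ee_pos'][:2]-p;print(np.hypot(*d),np.degrees(np.arctan2(d[1],d[0])))"
```

```text
t: 22.1
ee_pos: [541.8, -104.1, 48.9]
orientation: [2.861, 1.296, 0.001]
ft_force: [-0.2, -0.7, -0.1]
width: 20.6
grasp_force: 0.0
70.60856845677093 47.96958322360461
```

```bash
python3 -m inch '[{"xyz":[-0.4,7.7,0],"rot":[0,0,0.11]},{"xyz":[-1.7,15.3,0],"rot":[0,0,0.22]},{"xyz":[-3.8,22.7,0],"rot":[0,0,0.33]},{"xyz":[-6.7,29.8,0],"rot":[0,0,0.44]},{"xyz":[-10.3,36.6,0],"rot":[0,0,0.55]},{"xyz":[-14.7,42.9,0],"rot":[0,0,0.66]},{"xyz":[-19.7,48.7,0],"rot":[0,0,0.77]},{"xyz":[-25.4,53.9,0],"rot":[0,0,0.88]},{"xyz":[-25.4,53.9,0],"rot":[0,0,0.88]}]' && python3 -m inch '[{"xyz":[0,0,0],"rot":[0,0,0]},{"xyz":[0,0,0],"rot":[0,0,0]},{"xyz":[0,0,0],"rot":[0,0,0]},{"xyz":[0,0,0],"rot":[0,0,0]}]' 255; python3 -c "
from h import *
p=np.array([494.5,-156.5]);o=ctrl.get_obs();d=o['ee_pos'][:2]-p;print(np.hypot(*d),np.degrees(np.arctan2(d[1],d[0])),o['qpos'].round(2))"
```

```text
t: 22.85
ee_pos: [564.6, -158.8, 48.8]
orientation: [3.141, -0.042, 0.0]
ft_force: [-0.2, -0.2, -0.0]
width: 20.5
grasp_force: 0.0
t: 23.18
ee_pos: [564.4, -157.9, 48.8]
orientation: [3.141, -0.036, -0.001]
ft_force: [-1.0, -1.3, -2.0]
width: 17.1
grasp_force: 30.0
69.8820877873768 -1.109755119474802 [-0.29  0.56  1.8  -0.    0.78  1.3 ]
```

The post is gripped at the end of the arc. I'll release, rise, move off toward -x and check.

```bash
python3 -m inch '[{"xyz":[0,0,0],"rot":[0,0,0]},{"xyz":[0,0,0],"rot":[0,0,0]},{"xyz":[0,0,0],"rot":[0,0,0]},{"xyz":[0,0,-15],"rot":[0,0,0]},{"xyz":[0,0,-40],"rot":[0,0,0]},{"xyz":[0,0,-75],"rot":[0,0,0]},{"xyz":[0,0,-110],"rot":[0,0,0]},{"xyz":[0,0,-120],"rot":[0,0,0]}]' 170 | egrep 'ee|ft|wid'; python3 -m inch '[{"xyz":[0,-40,0],"rot":[0,0,0]},{"xyz":[0,-80,0],"rot":[0,0,0]},{"xyz":[0,-120,0],"rot":[0,0,0]},{"xyz":[0,-160,0],"rot":[0,0,0]},{"xyz":[0,-200,0],"rot":[0,0,0]},{"xyz":[0,-240,0],"rot":[0,0,0]},{"xyz":[0,-280,0],"rot":[0,0,0]},{"xyz":[0,-280,0],"rot":[0,0,0]}]' | egrep 't:|ee'
python3 - <<'E'
from h import *
for n in("scene","top"): cv2.imwrite(f"pics/{n}9.png",ctrl.get_image(n)[:,:,::-1])
r=R.from_euler("z",-.03)
for n,c in(("top",[583.2,-161,0]),("scene",[588,-157,0])):
    im=cv2.imread(f"pics/{n}9.png");g=cv2.cvtColor(im,cv2.COLOR_BGR2GRAY)
    P=proj(n,r.apply([[-90,0,69],[-20,0,95],[-20,0,69],[-8,0,69],[25,0,36+54]])+np.array(c)); print(n,"pred pivot,post,strap@post,end,handle",P.round(1).tolist())
    u0,v0=(P[0]-12).astype(int) if n=="scene" else (P[3]-[12,14]).astype(int)
    for v in range(int(min(P[0,1],P[3,1]))-3,int(max(P[0,1],P[3,1]))+4,2): uu=int(P[:2,0].mean()); print(v,"u",uu-10,g[v,uu-10:uu+11].tolist())
E
```

```text
ee_pos: [567.6, -158.8, 174.3]
ft_force: [1.4, -1.1, -0.5]
width: 29.2
t: 24.52
ee_pos: [571.6, 127.9, 168.8]
top pred pivot,post,strap@post,end,handle [[341.5, 268.3], [343.2, 239.1], [341.8, 240.6], [341.9, 235.9], [343.2, 221.7]]
232 u 332 [100, 100, 101, 101, 102, 102, 102, 102, 101, 101, 101, 101, 103, 103, 103, 103, 102, 102, 102, 102, 102]
234 u 332 [101, 100, 101, 100, 102, 101, 101, 101, 100, 99, 98, 99, 99, 101, 102, 102, 104, 102, 102, 104, 103]
236 u 332 [100, 102, 102, 99, 100, 110, 119, 112, 92, 76, 72, 75, 80, 93, 103, 104, 103, 103, 103, 102, 102]
238 u 332 [100, 102, 99, 89, 84, 102, 111, 92, 73, 67, 66, 67, 68, 74, 83, 92, 99, 102, 103, 104, 104]
240 u 332 [101, 100, 98, 85, 68, 66, 61, 51, 54, 63, 67, 68, 69, 75, 83, 90, 97, 102, 104, 104, 103]
242 u 332 [101, 100, 92, 75, 65, 67, 65, 52, 44, 47, 56, 75, 98, 119, 116, 102, 100, 103, 104, 104, 103]
244 u 332 [101, 102, 96, 83, 72, 77, 82, 79, 79, 87, 103, 125, 137, 139, 127, 109, 102, 103, 103, 102, 103]
246 u 332 [101, 102, 102, 99, 94, 106, 123, 125, 129, 137, 139, 142, 141, 139, 127, 109, 104, 102, 103, 104, 102]
[... 2284 characters left out ...]
1, 89, 89, 94, 94, 94, 93]
195 u 223 [94, 95, 95, 96, 95, 93, 89, 88, 88, 82, 77, 84, 101, 114, 106, 92, 90, 93, 95, 94, 95]
197 u 223 [93, 96, 95, 96, 96, 94, 89, 78, 64, 58, 60, 59, 70, 91, 96, 88, 90, 96, 94, 95, 96]
199 u 223 [95, 94, 95, 95, 96, 95, 91, 78, 62, 47, 41, 38, 41, 55, 64, 68, 81, 93, 95, 95, 94]
201 u 223 [96, 96, 96, 96, 96, 94, 91, 86, 76, 57, 42, 46, 59, 71, 71, 66, 79, 92, 95, 95, 94]
203 u 223 [96, 95, 97, 97, 95, 92, 91, 95, 100, 98, 100, 105, 113, 114, 102, 87, 89, 95, 94, 94, 94]
205 u 223 [97, 96, 96, 96, 96, 96, 94, 91, 87, 83, 83, 84, 87, 88, 88, 89, 93, 94, 95, 94, 95]
207 u 223 [89, 89, 89, 89, 89, 90, 90, 90, 88, 88, 86, 83, 79, 78, 79, 78, 79, 80, 78, 80, 85]
```

The strap's edges run straight up the image in both views (top u 337.3 to 346.5), within about 0.02 rad of the box axis. One last check: the ledge gap on all four sides of the cover, from the clear top view.

Run:
```python
from h import *
g=cv2.cvtColor(cv2.imread("pics/top9.png"),cv2.COLOR_BGR2GRAY)
for v in(212,230,255): print("row",v,"L310",g[v,310:326].tolist(),"R360",g[v,360:374].tolist())
for u in(322,332,352,360): print("col",u,"T199",g[199:213,u].tolist(),"B255",g[255:270,u].tolist())
r=R.from_euler("z",-.03)
print("seated",proj("top",r.apply([[70,60,60],[70,-60,60],[-70,60,60],[-70,-60,60]])+np.array([583.2,-161,0])).round(1).tolist())
o=ctrl.get_obs();print(o["t"],o["ee_pos"],o["qvel"].round(3))
```

```text
row 212 L310 [66, 61, 56, 66, 86, 96, 97, 89, 89, 99, 102, 101, 101, 101, 99, 99] R360 [101, 101, 101, 103, 111, 122, 114, 91, 92, 95, 99, 111, 128, 135]
row 230 L310 [69, 61, 50, 61, 80, 90, 99, 99, 84, 91, 99, 99, 101, 100, 100, 100] R360 [103, 101, 102, 102, 111, 122, 114, 91, 93, 97, 101, 112, 127, 135]
row 255 L310 [62, 53, 60, 78, 88, 96, 104, 106, 97, 89, 88, 87, 87, 87, 87, 87] R360 [103, 103, 103, 104, 112, 121, 113, 90, 95, 103, 107, 118, 132, 137]
col 322 T199 [93, 91, 95, 97, 90, 86, 99, 105, 103, 101, 99, 100, 101, 101] B255 [87, 87, 87, 86, 92, 113, 116, 100, 91, 89, 89, 89, 88, 88, 88]
col 332 T199 [125, 122, 110, 100, 93, 89, 113, 118, 107, 101, 100, 100, 101, 100] B255 [100, 100, 99, 100, 99, 99, 115, 114, 103, 101, 100, 101, 101, 100, 101]
col 352 T199 [138, 134, 124, 107, 98, 93, 100, 117, 116, 105, 99, 100, 100, 101] B255 [103, 102, 101, 102, 99, 96, 104, 109, 106, 103, 103, 102, 102, 102, 101]
col 360 T199 [134, 133, 129, 114, 100, 93, 91, 114, 117, 108, 103, 102, 103, 101] B255 [103, 103, 102, 103, 103, 104, 106, 121, 116, 105, 104, 104, 103, 104, 103]
seated [[318.7, 205.8], [364.9, 207.5], [317.4, 259.7], [364.8, 261.5]]
24.6167 [571.27105568 123.30919494 168.5060488 ] [-0.05  -0.005  0.012 -0.007  0.003 -0.007]
```

A thin, even strip of ledge shows on all four sides, so the cover is seated flat and square. The latch lies over it and the robot is clear, so I'm handing in.

```bash
python3 -c "
from workcell import ctrl
print(ctrl.close_job())"
```

```text
the job is handed in; nothing more can be done
None
```

I handed the job in at about 24.6 s: the cover sits in the recess with its handle away from the latch, and the latch points straight in across it to within about 0.02 rad; while settling the cover I pressed down on it with up to 66 N through the fingertips, and I did not re-check the screwdriver, jar and cup at the end, though no move went near them.

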